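Lock the pull-out drying bar with its thumbscrew

TASK

Lock the pull-out drying bar in its bracket: take the winged thumbscrew out of the wooden block, put it down through the slot in the bar, and feel for the hidden slot in the latch plate below, drawing the bar out as you go with only light pressure. Once the screw has dropped through both, press it down against the spring until its flange meets the bar, give it a quarter turn so that its wing lies along the bar, and let go, leaving it locked. Never force the screw, and leave the other things on the counter where they are.

Things in the scene. Friction and masses are not known exactly. Their poses are not given: they have to be found in the camera images.
- bracket: grey steel bracket fixed to the counter (place and yaw vary), 190 mm long along its y, foot plate 100 mm wide, 55 mm wide above it, side walls 43 mm high, a strap over the bar at each end reaching 48 mm. Origin: centre of its underside, on the counter; z up. The bar slides along the bracket's y
- latch_level (a point): point of the bracket on its centre line, at the top of the latch plate hidden under the bar (36 mm up; underside 30 mm), straight above the bracket's origin. That plate is solid but for one slot, 27 mm long along x, 10.5 wide, on the centre line (x = 0). Where along y is unknown: it lies under the bar's slot when the bar is pulled out somewhere between 16 and 50 mm
- plunger_level (a point): point of the bracket 30 mm above its origin: the height at which a sprung plunger, hidden under the latch slot, rests (the plunger itself is under the slot, wherever that is along y). It pushes up with 3 N when first touched, 6 N when the thumbscrew is fully down. A screw that is not turned is pushed back up by it
- bar (a joint): how far the flat aluminium bar is pulled out, m: 0 to 0.065 (end stop), grows along the bracket's +y, starts at 0 to 0.008. About 2 N of friction; stays where left. Bar 40 mm wide, 285 long, 6 thick, top 44 mm above the counter; a turned-up pull tab (40 mm wide, 5 thick, top at 72 mm) at its +y end, 148 mm from the bracket's origin when the joint is 0
- bar_slot (a point): centre of the slot in the bar, at the bar's top face (44 mm above the counter). The slot goes right through the bar; it is 24.5 mm long along the bracket's x and 10.5 mm wide along the bracket's y, with 1 mm chamfers. It moves with the bar. Its axes are the bracket's
- screw_center (a point): centre (half-way up) of the steel quarter-turn thumbscrew with a flat butterfly wing, 50 mm high, 60 g, z up. From below: cross-foot 22 (its x) by 8 by 6 mm high; shank 7.6 mm across up to 22 mm; flange 32 mm across, 22 to 26 mm up; wing 26 to 50 mm up, 8 mm thick (its y), 38 mm wide (its x), parallel to the foot. It starts upright in a seat of the block, flange on the block's top
- screw_foot (a point): middle of the underside of the thumbscrew's foot, 25 mm below its centre. Height above the counter: 36 mm when it stands on the latch plate, 30 when dropped through the latch slot onto the plunger, 22 when pressed down until the flange meets the bar; turned a quarter there and let go, it rises to 24 mm, the foot held up against the plate's underside: locked
- block: wooden hardware block fixed to the counter (place and yaw vary), 130 mm (its x) by 60 mm by 35 mm high, with two slotted seats, 38 mm from its centre along its +x and -x, 28 by 14 mm, holding the thumbscrew and a distractor pin (which is in which seat varies). Origin: centre of its underside
- pin_center (a point): a distractor: a steel pin 44 mm high with a flange like the thumbscrew but a plain round knob head, 22 mm across and 18 mm high, and no cross-foot; it stands in the other seat of the wooden block. Leave it. Point at half its height
- saucer: beige ceramic saucer, 116 mm across, 18 mm high; origin under its centre. Leave it
- cup: stainless mixing cup, 72 mm across, 75 mm high; origin under its centre. Leave it
- scoop_a: yellow silicone food scoop, bowl 54 mm across with a 75 mm handle, about 25 mm high; origin under the bowl. Leave it
- scoop_b: a second scoop like scoop_a. Leave it
- probe: black rubber-tipped probe lying down, about 150 mm long, 14 mm thick; origin under it near its middle. Leave it
- spray: white plastic bottle, 54 mm across, 140 mm high; origin under its centre. Leave it
Things that resemble listed ones, but are neither listed nor needed, are in the scene too. Leave any pink or red look-alike of the part that bears screw_center alone.

How it is judged:
By the outcome, as a careful person would: the job done as asked, in the order asked, and still so for the second after the job is handed in, with the robot touching nothing.
It also fails if it takes over 64 s, if anything falls off the work surface, if the arm or the gripper's body presses on something with over 40 N, if the wrist force passes 120 N, or if a joint passes its speed limit or range.

ROBOT

A 7-joint arm with a two-finger parallel gripper is mounted at the origin on the work surface. World frame = base frame: x ahead of the robot, y to its left, z up, the work surface at z = 0. Lengths are in mm, angles in rad, forces in N, time in s.
With the tool pointing down it reaches from about 425 to 875 mm from the base axis. Payload 9.9 kg.
Tool frame: the origin (TCP) lies between the finger pads; the fingertips stand 11 mm ahead of it and the grasp point (between the pads) lies 8 mm behind it (arm.tip_extent is the distance from the TCP to the fingertips, in mm); z points along the fingers, y is the direction in which the jaws open and shut (so a half turn about z gives the same grasp; the last joint's range is limited). The gripper opens to 85 mm and grips with 20 to 120 N. Pads are 22 mm wide; open, the fingers measure 114 mm over their backs; the gripper's body (76 mm by 85 mm) begins 54 mm behind the grasp point. The pads swing forward as they close: fully open they stand 13 mm farther back than shut.
Start: joints at [-1.337, 0.576, 0.025, 1.437, -0.015, 1.129, -0.057], TCP at [210.915, 641.205, 242.289] pointing down, gripper open.
Joint ranges: [-2.76, 2.76], [-0.34, 2.15], [-1.52, 1.57], [0.19, 2.46], [-1.09, 4.23], [0.17, 1.99], [-2.82, 2.82]. Speed limits (rad/s): [2.22, 2.22, 3.01, 3.01, 3.14, 3.14, 3.14].

INTERFACE

Orientations are given as a unit quaternion [x, y, z, w].
In Python, from workcell import arm gives the robot as it stands. The module is installed in compiled form; this text tells all that it offers.
- The arm moves only by the tool arm_command, never from a script. Its argument "motion" is a list of rows, each a list of 5 numbers: the opening, from -1 (shut) to 1 (fully open), so that 0 is half open, then the shift along the world's x, y, z in cm, then the turn about the world's z in rad. A call has 1 to 20 rows; each row shifts and turns the commanded pose from where the row before left it; what a row does not reach is not made up. A row lasts 1/8 s, in which the tool goes at most 62.5 mm and 10.7 degrees, less where a joint would pass 70% of its speed; a pose out of reach is approached as far as the arm can. A call is refused whole if a number of a shift passes 6.25 or a number of a turn 0.188, either way. A call with a gripper value outside its range is refused whole. The fingers move at their own pace and stop on an object; "squeeze" is the grip in N (left out, the last holds). Time passes only in rows, so rows that do not move let the fingers close. It gives the time, the measured TCP pose, the force and the opening at its end, in the units of the state.
- arm.read_state(): the state, without advancing time (a new reading comes with each control period).
- arm.grab_frame(name): name is "scene" or "top"; returns (picture, depth): 400x640x3 uint8, blue, green, red; 400x640 float32, mm along the optical axis (not along the pixel's ray), 0 where there is no reading.
- arm.camera_params(name): a dict with "fov_y" (degrees; the focal length in pixels is half the picture's height over the tangent of half this angle, whatever the lens; pixels are square), "cx", "cy" (the principal point, pixels), "R" (3x3) and "t" (3): a world point X has camera coordinates R X + t. Camera axes: x right, y down, z forward; pixel columns grow to the right and rows downward; lengths in mm; the calibration is good to about 2 mm. A picture is of the moment at which its call begins. camera_params takes no time and is no camera call.
- arm.job_done(): hands the job in, once; it reports no verdict.
The state is a dict: "time": time; "joint_pos": joint angles; "qd": joint speeds; "effort": joint torques, N m; "ee_pos": TCP position; "orientation": TCP orientation; "force": force on the tool from outside, world axes, zero at the start; "wrist_torque": the same for the moment, N m; "finger_gap": opening from 0.0 (shut) to 1.0 (fully open).
Only numpy, scipy, OpenCV 4.12 (cv2) and the standard library are available. Lean on these libraries where they do the work, as an engineer would, in place of code of your own. Each camera call takes 0.05 s, during which the arm holds its last target.

## Working session

There is one attempt and no reset: what is moved stays moved. The work goes in short steps, Python scripts to look and compute and a tool call to move; the robot and the scene stay as the last step left them, time stands still between calls to the robot, and variables do not carry over. Pictures are saved under pics/ and viewed, and the job is handed in when it is done.

Besides the shell and the picture viewer there is one more tool, called after "Request:" by a JSON object that holds its "op" and its "data". arm_command: Moves the arm, as the interface text tells. Its arguments: {"type":"object","properties":{"motion":{"type":"array"},"squeeze":{"type":"number"}},"required":["motion"]}

```bash
mkdir -p pics; python3 - <<'E'
from workcell import arm
import cv2, numpy as np
for n in("scene","top"):
    p,d=arm.grab_frame(n); cv2.imwrite(f"pics/{n}0.png",p); np.save(f"pics/{n}0.npy",d)
    c=arm.camera_params(n); print(n,c)
print(arm.read_state())
E
```

```text
scene {'fov_y': 53.609683045426195, 'cx': 316.7091136137716, 'cy': 203.0517428364243, 'R': array([[ 0.72916106,  0.68420471,  0.01371355],
       [ 0.40052342, -0.41042036, -0.81922897],
       [-0.55489201,  0.60284246, -0.57330256]]), 't': array([-339.0704392 , -208.55705723, 1439.88646311])}
top {'fov_y': 55.445127725399274, 'cx': 318.96647792479706, 'cy': 199.93357475267857, 'R': array([[-0.02610196, -0.99964012,  0.00618983],
       [-0.98704583,  0.02479159, -0.15851153],
       [ 0.15830103, -0.01024711, -0.98733772]]), 't': array([-66.33255497, 543.32593933, 852.08925266])}
{'time': 0.1, 'joint_pos': array([-1.33680704,  0.57648275,  0.02484282,  1.43781328, -0.01499858,
        1.12898387, -0.05649342]), 'qd': array([ 1.93635393e-04,  8.84892694e-05, -2.28071632e-04, -2.65878735e-03,
       -6.51654411e-04, -1.10447235e-03, -1.48518020e-03]), 'effort': array([ 7.36446760e-03, -7.67300034e+01,  2.25832745e+00, -2.86603743e+01,
        1.59031333e-02,  8.64584144e-03,  2.87544810e-05]), 'ee_pos': array([210.7865335 , 640.84454118, 241.50921482]), 'orientation': array([ 1.58205283e-01,  9.87405957e-01, -7.46984065e-04, -8.09329571e-05]), 'force': array([ 0.797177  , -0.60294624,  0.16639362]), 'wrist_torque': array([-0.00029626,  0.0533609 , -0.02982823]), 'finger_gap': 1.0008532446701788}
```

View pics/scene0.png

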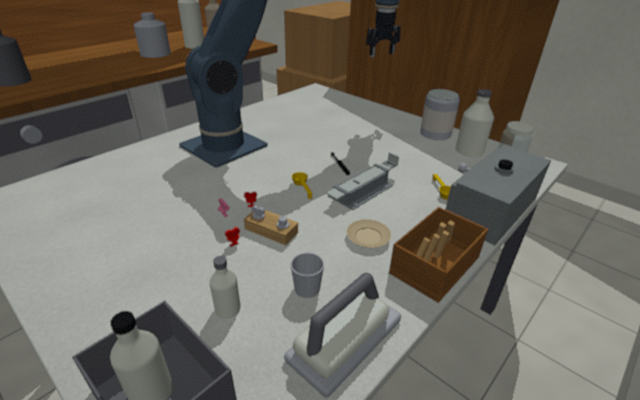

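View pics/top0.png

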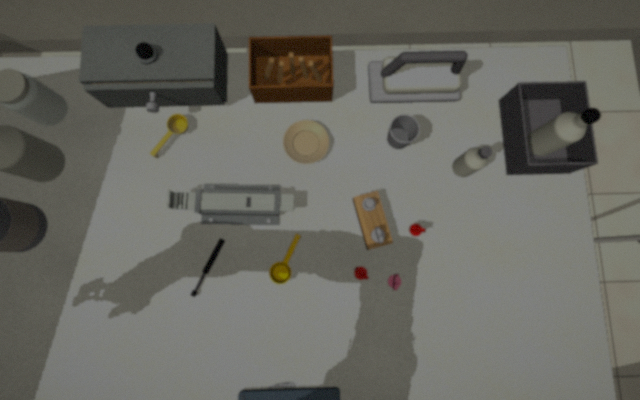

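The scene view shows the block at about (270,226) and the bracket at about (363,186). In the top view the block is at (373,220) and the bracket at (240,203), with its pull tab to the left at (178,200). I'll zoom in on both.

```bash
python3 - <<'E'
import cv2,numpy as np
t=cv2.imread("pics/top0.png"); s=cv2.imread("pics/scene0.png")
a=cv2.resize(t[170:240,160:300],None,fx=5.6,fy=4*1.4,interpolation=cv2.INTER_CUBIC)
cv2.imwrite("pics/t_br.png",cv2.convertScaleAbs(a,alpha=1.3))
a=cv2.resize(t[180:260,335:435],None,fx=7,fy=7,interpolation=cv2.INTER_CUBIC)
cv2.imwrite("pics/t_bl.png",cv2.convertScaleAbs(a,alpha=1.3))
a=cv2.resize(s[185:255,210:310],None,fx=8,fy=8,interpolation=cv2.INTER_CUBIC)
cv2.imwrite("pics/s_bl.png",a)
E
```

```text
(no output)
```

View pics/t_br.png

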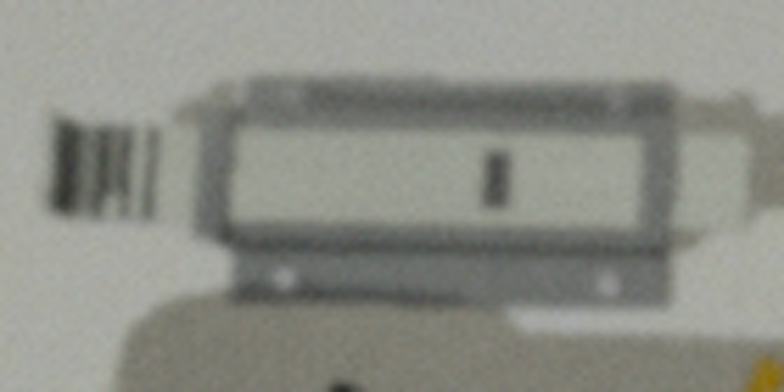

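View pics/t_bl.png

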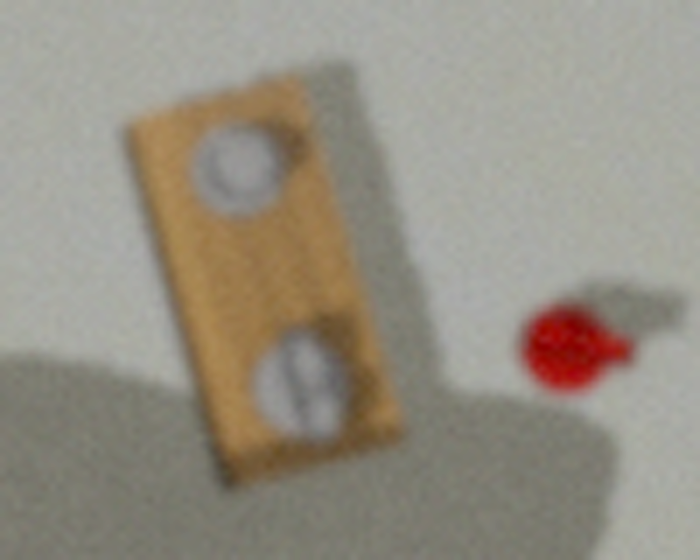

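View pics/s_bl.png

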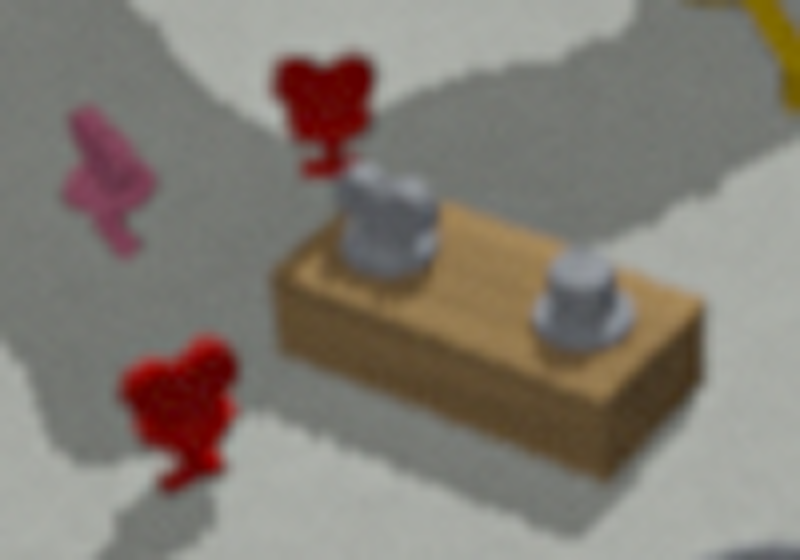

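```bash
cat > h.py <<'E'
import cv2,numpy as np
from workcell import arm
from scipy.spatial.transform import Rotation as Ro
def cam(n):
    c=arm.camera_params(n); return c, 200/np.tan(np.radians(c["fov_y"]/2))
def plane(n,uv,z):
    c,f=cam(n); uv=np.atleast_2d(uv).astype(float)
    d=np.c_[(uv[:,0]-c["cx"])/f,(uv[:,1]-c["cy"])/f,np.ones(len(uv))]@c["R"]
    o=-c["R"].T@c["t"]; return o+d*((z-o[2])/d[:,2])[:,None]
def proj(n,X):
    c,f=cam(n); p=np.atleast_2d(X)@c["R"].T+c["t"]; return np.c_[p[:,0]/p[:,2]*f+c["cx"],p[:,1]/p[:,2]*f+c["cy"]]
def cloud(n,d):
    c,f=cam(n); v,u=np.mgrid[:400,:640]
    P=np.stack([(u-c["cx"])/f*d,(v-c["cy"])/f*d,d],-1)
    return (P-c["t"])@c["R"]
E
python3 - <<'E'
from h import *
P=cloud("top",np.load("pics/top0.npy")); t=cv2.imread("pics/top0.png")
hsv=cv2.cvtColor(t,cv2.COLOR_BGR2HSV)
# block
m=((hsv[...,1]>80)&(hsv[...,0]<25)&(hsv[...,0]>8)).astype(np.uint8); m[:180]=0;m[260:]=0;m[:,:340]=0;m[:,435:]=0
print("wood px",m.sum(), "z pct",np.percentile(P[m>0][:,2],[5,25,50,75,95]))
top=((m>0)&(P[...,2]>30)); 
ys,xs=np.nonzero(top); W=plane("top",np.c_[xs,ys],35)[:,:2].astype(np.float32)
r=cv2.minAreaRect(W); print("block rect",r)
sub=np.zeros_like(m);sub[190:260,350:400]=1
hi=(P[...,2]>40)&(sub>0); n,l,st,ce=cv2.connectedComponentsWithStats(hi.astype(np.uint8))
for i in range(1,n):
    if st[i,4]>5:
        Q=P[l==i]; print(i,st[i],ce[i],Q.mean(0),Q.max(0),Q.min(0))
# bracket
R=(P[...,2]>25)&(P[...,2]<60); R[:165]=0;R[240:]=0;R[:,:150]=0;R[:,310:]=0
print("bracket z>25",R.sum()); Q=P[R]; print(Q.min(0),Q.max(0))
g=(P[...,2]>55); g[:180]=0;g[225:]=0;g[:,:150]=0;g[:,310:]=0
print("tab",P[g].mean(0),P[g].max(0),g.sum())
E
```

```text
wood px 1072 z pct [31.41471891 33.25344295 34.45317772 35.56757932 37.10137325]
block rect ((492.9307556152344, -204.85360717773438), (126.93861389160156, 60.708595275878906), 13.53640079498291)
2 [361 198  14  11  91] [368.26373626 202.81318681] [ 528.90135169 -193.52590312   62.12081494] [543.82834941 -71.04714579 927.83387768] [ 399.66958505 -209.94418865   40.05761631]
9 [372 226  12  17 101] [377.84158416 234.16831683] [ 455.77379916 -210.14832117   71.55582106] [475.65453643 -71.04714579 927.83387768] [ 399.66958505 -227.66940934   40.01158859]
bracket z>25 2665
[512.25165366 -17.10812788  25.20980579] [574.77123062 267.28306754  59.65570165]
tab [510.49174695 175.70138075 290.94790897] [569.04626931 267.73849378 927.83387768] 119
```

```bash
python3 - <<'E'
from h import *
for n,box in(("top",(360,395,222,250)),("scene",(240,275,200,225))):
    d=np.load(f"pics/{n}0.npy"); P=cloud(n,d)
    m=(P[...,2]>46)&(P[...,2]<75)&(d>0); k=np.zeros_like(m);k[box[2]:box[3],box[0]:box[1]]=1;m&=k
    Q=P[m]; r=cv2.minAreaRect(Q[:,:2].astype(np.float32)); print(n,m.sum(),"med",np.median(Q,0),"mean",Q.mean(0),"rect",r, Q[:,2].max())
s=np.array([493-37,-205-8.9])
u=np.array([np.cos(np.radians(13.54)),np.sin(np.radians(13.54))])
for n in("top","scene"):
    print(n,proj(n,[[*(s+u*a),z] for a,z in((0,39),(0,63),(12,63),(-12,63))]))
# bracket detail
t=cv2.imread("pics/top0.png"); g=cv2.cvtColor(t,cv2.COLOR_BGR2GRAY)
a=g[190:216,240:256]; print(a)
# bar bright region between walls
m=((g>118)).astype(np.uint8); m[:188]=0;m[216:]=0;m[:,:205]=0;m[:,272:]=0
ys,xs=np.nonzero(m); print(m.sum(), "gray",np.median(g[195:205,215:235]),g[186:222,220],g[186:222,265])
E
```

```text
top 75 med [ 456.89125293 -212.80408093   59.38778575] mean [ 456.88020384 -212.97425792   58.48207943] rect ((457.3244934082031, -213.6796112060547), (37.47877502441406, 8.718010902404785), 14.826003074645996) 65.03110098270332
scene 86 med [ 459.91498011 -217.19434494   56.77123749] mean [ 458.52477516 -216.71300813   55.78207586] rect ((456.5118408203125, -215.98609924316406), (39.06739807128906, 11.613812446594238), 17.323266983032227) 64.69878570018828
top [[377.18293106 234.97082934]
 [378.84450717 234.25625175]
 [377.35088095 229.15465766]
 [380.34443049 239.37935404]]
scene [[258.45658422 214.4892142 ]
 [257.79967043 207.02620684]
 [261.58206747 208.41482746]
 [254.0524969  205.65051773]]
[[ 83  81  82  79  79  82  80  80  82  81  76  78  76  77  80  75]
 [ 86  85  86  82  87  85  83  85  84  85  83  83  82  84  80  83]
 [ 90  91  94  94  90  93  89  87  86  85  90  88  89  85  90  85]
 [105 105 103 105 103 103 105 100  99  95  99  97  97  99  98  98]
 [113 112 115 116 116 116 115 115 112 109 109 111 111 114 113 112]
 [122 122 119 116 118 117 116 114 114 114 112 116 119 120 1
[... 957 characters left out ...]
99  96  99 100  99 100  98  98  98  99 101 100  98 101]
 [ 80  86  85  88  86  88  84  86  85  84  82  85  88  85  86  85]
 [ 74  78  80  79  81  82  81  80  80  79  78  83  79  80  79  78]
 [ 72  67  69  73  70  75  67  74  69  75  72  72  71  75  72  70]
 [ 65  68  67  69  65  65  66  66  64  67  66  65  66  64  66  63]
 [ 74  74  71  70  72  71  76  69  70  71  73  69  70  70  70  71]]
560 gray 119.0 [ 78  75  76  75  83  89  91 105 114 122 117 119 121 119 120 120 121 119
 123 118 117 117 115 102  91  83  73  64  67  69  84  84  82  81  78  66] [ 87  80  71  70  72  80  84  92 106 117 119 119 124 122 122 123 125 122
 118 120 120 121 119 116 104  90  80  73  68  66  75  78  85  86  87  86]
```

```bash
python3 - <<'E'
from h import *
t=cv2.imread("pics/top0.png"); g=cv2.cvtColor(t,cv2.COLOR_BGR2GRAY).astype(float)
a=np.clip(112-g[190:212,242:254],0,None); a[:3]=0;a[18:]=0
v,u=np.mgrid[190:212,242:254]; uv=np.array([(a*u).sum(),(a*v).sum()])/a.sum(); print("slot px",uv,plane("top",uv,44))
# edges of the bar per column, half level ~ 97
E1=[];E2=[]
for c in range(208,268):
    if 242<=c<=254: continue
    col=g[186:222,c]
    i=next(k for k in range(36) if col[k]>100); E1.append((c,186+i-(col[i]-100)/(col[i]-col[i-1])))
    j=next(k for k in range(18,36) if col[k]<100); E2.append((c,186+j-1+(col[j-1]-100)/(col[j-1]-col[j])))
L=[]
for E in(E1,E2):
    W=plane("top",np.array(E),44)[:,:2]; vx,vy,x,y=cv2.fitLine(W.astype(np.float32),cv2.DIST_HUBER,0,.01,.01).ravel()
    if vy<0: vx,vy=-vx,-vy
    print("yaw dev from +y (deg, +ccw)",np.degrees(np.arctan2(-vx,vy)),"at",x,y); L.append((x,y))
print("width",np.subtract(*L))
c,f=cam("top"); print("campos",-c["R"].T@c["t"])
d=np.load("pics/top0.npy");P=cloud("top",d)
for lo,hi in((46,51),(55,80)):
    m=(P[...,2]>lo)&(P[...,2]<hi); m[:180]=0;m[225:]=0;m[:,:150]=0;m[:,310:]=0
    Q=P[m]; print(lo,m.sum(), cv2.minAreaRect(Q[:,:2].astype(np.float32)) if len(Q)>2 else'')
R=(P[...,2]>38)&(P[...,2]<50); R[:165]=0;R[240:]=0;R[:,:192]=0;R[:,310:]=0
Q=P[R];print(cv2.minAreaRect(Q[:,:2].astype(np.float32)))
# sanity: foot plate & strap extents along row
for r in (182,200,219): print(r,[int(x) for x in g[r,165:305]])
s=cv2.imread("pics/scene0.png"); b=cv2.resize(s[145:215,315:415],None,fx=8,fy=8,interpolation=cv2.INTER_CUBIC); cv2.imwrite("pics/s_br.png",cv2.convertScaleAbs(b,alpha=1.3))
E
```

```text
slot px [248.19307655 201.10823988] [[542.75597124  85.99514375  44.        ]]
yaw dev from +y (deg, +ccw) -2.4866986 at 563.4766 118.0426
yaw dev from +y (deg, +ccw) -2.7547288 at 523.5358 117.685745
width [39.940796   0.3568573]
campos [399.66958505 -71.04714579 927.83387768]
46 371 ((543.6220703125, 123.47784423828125), (281.75384521484375, 54.69375228881836), 87.7703857421875)
55 88 ((549.9846801757812, 263.6636657714844), (6.941875457763672, 38.35078811645508), 87.56746673583984)
((543.6574096679688, 101.14730072021484), (237.27761840820312, 55.765079498291016), 87.5052490234375)
182 [127, 128, 128, 127, 129, 127, 130, 129, 130, 126, 130, 129, 126, 131, 127, 126, 127, 128, 129, 128, 127, 128, 126, 130, 130, 128, 129, 128, 128, 131, 128, 128, 129, 128, 127, 129, 127, 126, 127, 125, 124, 121, 122, 124, 124, 121, 121, 122, 123, 123, 125, 121, 122, 123, 122, 120, 122, 121, 121, 123, 122, 124, 125, 123, 122, 122, 121, 123, 120, 122, 125, 122, 125, 127, 128, 130, 128, 127, 126, 128, 128, 128, 128, 128, 130, 128, 125, 129, 129, 127, 129, 129, 128, 127, 131, 127, 128, 128, 127, 126, 129
[... 789 characters left out ...]
2, 123, 119, 120, 108, 99, 97, 96, 95, 97, 100, 97, 98, 97, 97, 98]
219 [129, 131, 131, 128, 128, 132, 129, 129, 129, 130, 130, 130, 128, 129, 130, 132, 129, 129, 131, 133, 129, 128, 129, 130, 130, 127, 129, 131, 131, 129, 128, 131, 128, 129, 129, 119, 103, 90, 83, 80, 82, 77, 84, 90, 105, 108, 108, 97, 81, 75, 78, 79, 80, 82, 82, 81, 86, 79, 85, 82, 83, 81, 85, 83, 85, 82, 84, 83, 84, 84, 84, 85, 85, 83, 83, 85, 84, 85, 84, 88, 83, 85, 83, 81, 83, 85, 86, 84, 85, 82, 87, 84, 87, 85, 85, 85, 84, 83, 87, 87, 86, 93, 100, 105, 101, 93, 83, 82, 84, 84, 87, 85, 84, 83, 95, 111, 126, 128, 128, 129, 127, 129, 129, 131, 130, 130, 129, 129, 129, 129, 130, 129, 130, 127, 133, 132, 130, 129, 129, 131]
```

View pics/s_br.png

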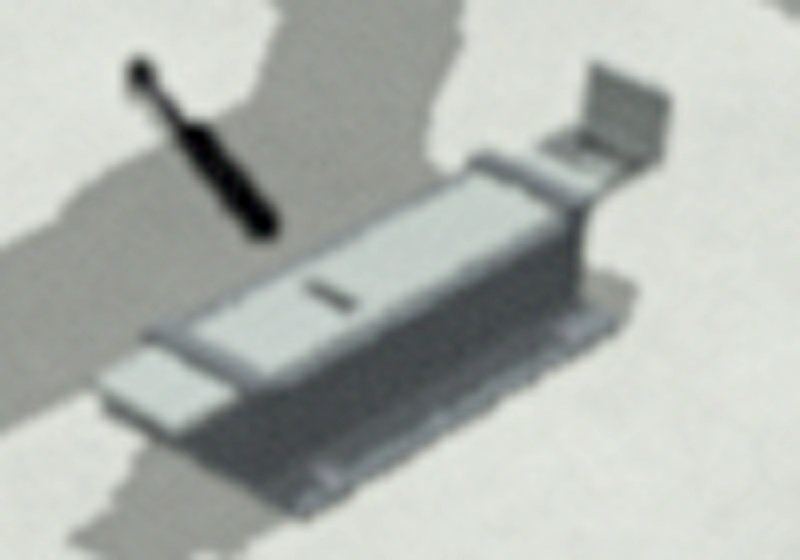

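Request:
{"op": "arm_command", "data": {"motion": [[0,5,-3.5,0,0],[0,5,-3.5,0,0],[0,5,-3.5,0,0],[0,5,-3.5,0,0],[0,0.4,-5.9,0,0.047],[0,0.4,-5.9,0,0.047],[0,0.4,-5.9,0,0.047],[0,0.4,-5.9,0,0.047],[0,0.4,-5.9,0,0.047],[0,0.4,-5.9,0,0.047],[0,0.4,-5.9,0,0.047],[0,0.4,-5.9,0,0.047],[0,0.4,-5.9,0,0.047],[0,0.4,-5.9,0,0.047],[0,0.4,-5.9,0,0.047],[0,0.2,-5.9,0,0.047],[0,0,0,0,0]], "squeeze": 40}}

```text
time: 2.22
ee_pos: [455.8, -211.9, 242.0]
orientation: [-0.119, 0.993, -0.001, -0.0]
force: [-1.6, 0.2, -0.5]
finger_gap: 0.502
```

```bash
cat >> h.py <<'E'
def jaw():
    s=arm.read_state(); R=Ro.from_quat(s["orientation"]).as_matrix(); y=R[:,1]; return np.degrees(np.arctan2(y[1],y[0])), R[:,2]
E
python3 - <<'E'
from h import *
s=arm.read_state(); print(s["time"],s["ee_pos"],s["joint_pos"].round(2),s["finger_gap"],jaw(),arm.tip_extent)
# red look-alike positions (ground)
print(plane("top",[[417,230],[361,273]],25))
g=cv2.cvtColor(cv2.imread("pics/scene0.png"),cv2.COLOR_BGR2GRAY)
print("slot proj in scene",proj("scene",[[542.5,86,44]]))
print(g[174:190,345:368])
p,d=arm.grab_frame("top");cv2.imwrite("pics/top1.png",p)
E
```

```text
2.225 [ 455.75342055 -211.85996819  241.99319361] [ 0.24  0.32  0.14  1.89 -0.05  0.93  2.21] 0.5015157866908867 (np.float64(103.68298541560695), array([-7.05686167e-04, -1.99393765e-03, -9.99997763e-01])) 11.0
[[ 466.2328243  -311.42446075   25.        ]
 [ 369.41610811 -173.92220623   25.        ]]
slot proj in scene [[356.08918633 181.7846933 ]]
[[ 89  55  39  40  68 105 117 119 117 117 115 113 113 117 121 136 148 154
  154 155 154 155 155]
 [109  94  89  89  98 115 118 118 117 114 114 112 119 132 141 148 155 155
  154 154 153 155 155]
 [118 117 117 115 117 116 118 114 114 111 120 132 138 149 152 153 156 155
  154 155 155 153 155]
 [119 120 122 119 119 115 114 117 123 130 141 150 154 154 155 155 154 155
  155 155 155 155 155]
 [119 119 118 117 117 116 122 132 141 148 153 156 155 156 154 155 154 154
  156 156 155 155 155]
 [119 115 115 116 122 132 142 144 141 139 145 153 156 156 155 156 156 155
  155 155 153 155 155]
 [116 115 121 131 143 152 154 142 121 113 120 135 147 154 155 156 156 157
  156 158 155 153 146]
 [120 133 143 150 155 157 155 144 123  99  93 101 119 135 147 153 155 157
  155 155 146 138 124]
 [136 150 155 157 157 155 156 152 145 130 112  92  87 100 124 146 154 154
  148 140 127 114 105]
 [150 156 156 156 155 156 156 158 157 155 146 126 103 100 125 144 152 145
  129 121 111 100  91]
 [155 158 156 155 155 157 158 158 158 157 157 153 139 133 144 144 140 127
  109  99  93  82  69]
 [156 156 156 157 157 157 157 155 157 157 159 158 153 144 138 127 113 104
   90  78  70  57  55]
 [157 157 157 158 157 156 157 158 157 156 156 149 141 125 115 106  97  80
   66  60  56  57  55]
 [159 156 159 156 157 157 158 157 157 149 143 125 112 104  97  90  81  63
   55  56  57  57  56]
 [155 157 158 157 158 158 158 156 146 130 120 107  98  88  77  66  61  54
   57  53  54  57  56]
 [143 153 157 158 157 157 149 139 126 109  97  89  78  66  60  56  55  55
   57  57  57  55  58]]
```

Request:
{"op": "arm_command", "data": {"motion": [[0,0.07,-0.2,-5,0.01],[0,0,0,-5,0],[0,0,0,-5,0],[0,0,0,-1.5,0],[0,0,0,-1,0],[0,0,0,-0.8,0],[0,0,0,-0.5,0],[0,0,0,0,0]]}}

```text
time: 3.28
ee_pos: [457.8, -208.9, 54.6]
orientation: [-0.128, 0.992, -0.0, 0.0]
force: [0.3, -0.2, 0.2]
finger_gap: 0.497
```

```bash
python3 - <<'E'
from h import *
s=arm.read_state(); print(s["time"],s["ee_pos"],s["force"],jaw())
for n in("top","scene"):
    p,d=arm.grab_frame(n)
    b=p[180:260,335:435] if n=="top" else p[165:245,205:315]
    cv2.imwrite(f"pics/{n}2.png",cv2.resize(b,None,fx=7,fy=7,interpolation=cv2.INTER_CUBIC))
E
```

```text
3.275 [ 457.821155   -208.89510048   54.62958006] [ 0.33480439 -0.20090974  0.15610905] (np.float64(104.67009009075663), array([ 5.83894376e-04, -1.88263151e-04, -9.99999812e-01]))
```

View pics/scene2.png

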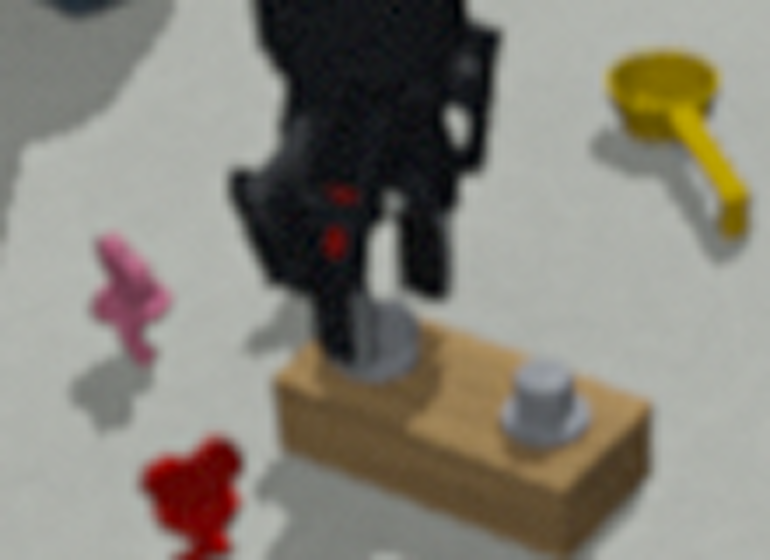

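Request:
{"op": "arm_command", "data": {"motion": [[0,-0.13,-0.5,0,0],[0,0,0,0,0]]}}

```text
time: 3.62
ee_pos: [456.2, -214.5, 54.5]
orientation: [-0.127, 0.992, -0.0, 0.0]
force: [-0.4, -0.1, 0.2]
finger_gap: 0.498
```

Request:
{"op": "arm_command", "data": {"motion": [[-1,0,0,0,0],[-1,0,0,0,0],[-1,0,0,0,0],[-1,0,0,0,0],[-1,0,0,0,0]], "squeeze": 30}}

```text
time: 4.25
ee_pos: [456.4, -213.7, 54.4]
orientation: [-0.128, 0.992, -0.0, 0.0]
force: [-0.9, -0.3, 3.5]
finger_gap: 0.085
```

Request:
{"op": "arm_command", "data": {"motion": [[-1,0,0,0.2,0],[-1,0,0,0.8,0],[-1,0,0,3,0],[-1,0,0,4,0],[-1,0,0,0,0],[-1,0,0,0,0]], "squeeze": 60}}

```text
time: 5.0
ee_pos: [456.2, -213.6, 134.4]
orientation: [-0.128, 0.992, -0.0, 0.0]
force: [-0.2, 0.7, -0.5]
finger_gap: 0.078
```

```bash
python3 - <<'E'
from h import *
s=arm.read_state(); print(s["time"],s["ee_pos"],s["force"],jaw())
for n in("top","scene"):
    p,d=arm.grab_frame(n); cv2.imwrite(f"pics/{n}3f.png",p); np.save(f"pics/{n}3.npy",d)
    b=p[180:260,335:435] if n=="top" else p[145:245,205:315]
    cv2.imwrite(f"pics/{n}3.png",cv2.resize(b,None,fx=6,fy=6,interpolation=cv2.INTER_CUBIC))
E
```

```text
5.0 [ 456.18469211 -213.6499449   134.35193602] [-0.24488038  0.67989227 -0.54492662] (np.float64(104.68880377079671), array([ 2.57601654e-04, -2.22977441e-05, -9.99999967e-01]))
```

View pics/scene3.png

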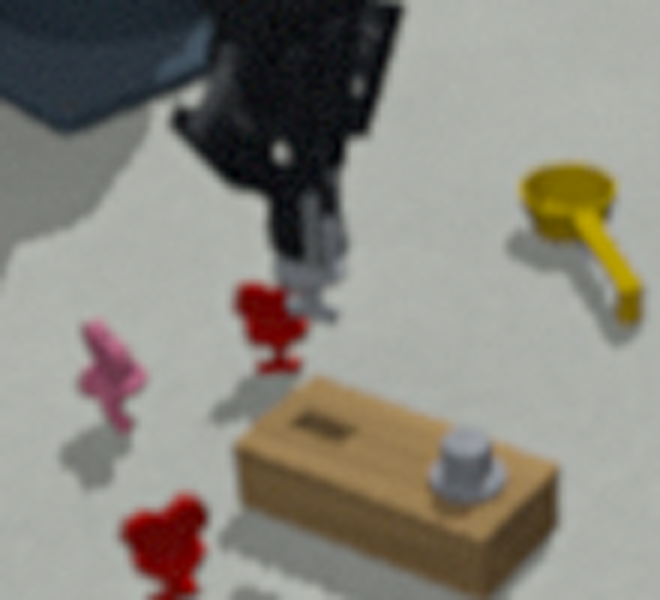

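Request:
{"op": "arm_command", "data": {"motion": [[-1,1.45,5,0,-0.05],[-1,1.45,5,0,-0.05],[-1,1.45,5,0,-0.05],[-1,1.45,5,0,-0.05],[-1,1.45,5,0,-0.05],[-1,1.4,5,0,-0.05],[-1,0,0,-2.5,0],[-1,0,0,0,0],[-1,0,0,0,0]]}}

```text
time: 6.22
ee_pos: [542.6, 85.1, 109.3]
orientation: [0.023, 1.0, -0.0, -0.0]
force: [0.7, -0.2, -0.8]
finger_gap: 0.078
```

```bash
cat > look.py <<'E'
from h import *
import sys
k=sys.argv[1]
s=arm.read_state(); print(s["time"],s["ee_pos"].round(2),s["force"].round(2),s["wrist_torque"].round(2),jaw())
for n in("top","scene"):
    p,d=arm.grab_frame(n); cv2.imwrite(f"pics/{n}{k}f.png",p); np.save(f"pics/{n}{k}.npy",d)
    b=p[160:230,195:295] if n=="top" else p[140:210,310:410]
    b=cv2.resize(b,None,fx=8,fy=8,interpolation=cv2.INTER_CUBIC)
    cv2.imwrite(f"pics/{n}{k}.png",cv2.convertScaleAbs(b,alpha=1.3))
E
python3 look.py 4
```

```text
6.225 [542.58  85.12 109.27] [ 0.73 -0.21 -0.78] [-0.03  0.05  0.02] (np.float64(87.40755530582747), array([-9.62541605e-04, -7.56806456e-04, -9.99999250e-01]))
```

View pics/scene4.png

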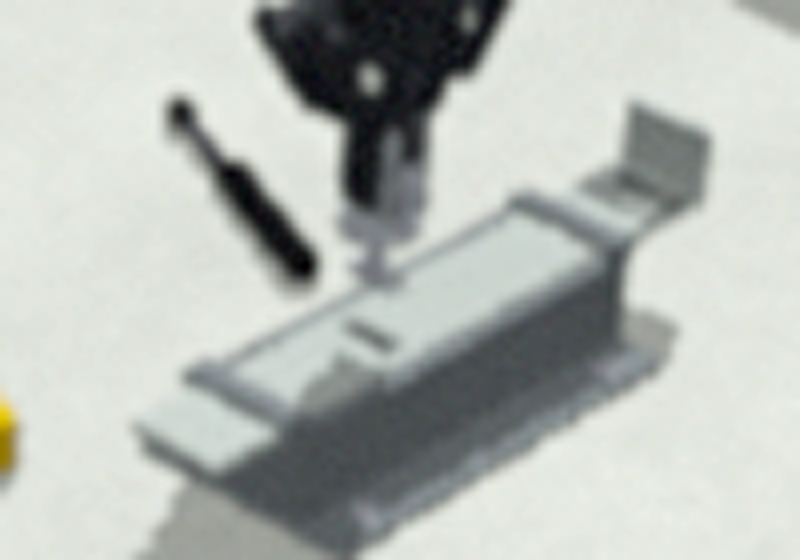

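View pics/top4.png

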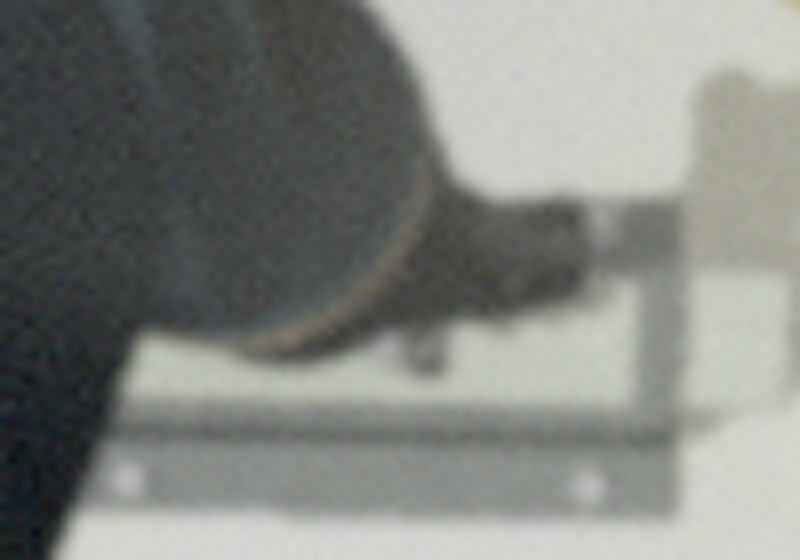

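```bash
python3 - <<'E'
from h import *
T=np.array([542.58,85.12]); 
for z in(67.8,70.8,73.8,89.8): print(z,proj("scene",[[*T,z]])[0], (proj("scene",[[*T,z]])[0]-[310,140])*8+3.5)
ux=np.array([np.cos(np.radians(-2.6)),np.sin(np.radians(-2.6))]); uy=np.array([-ux[1],ux[0]])
for a in(-11,11):
  for b in(-4,4): print(a,b,(proj("scene",[[*(T+a*ux+b*uy),67.8]])[0]-[310,140])*8+3.5)
print("dpx per mm ux, uy",proj("scene",[[*(T+ux*10),67.8]])[0]-proj("scene",[[*T,67.8]])[0],proj("scene",[[*(T+uy*10),67.8]])[0]-proj("scene",[[*T,67.8]])[0])
p=cv2.imread("pics/scene4f.png"); b=cv2.resize(p[160:190,340:375],None,fx=20,fy=20,interpolation=cv2.INTER_CUBIC)
for S,col in(([542.5,86,44],(0,0,255)),):
    pass
for a,bb in((-11,-4),(11,-4),(11,4),(-11,4)):
    q=(proj("scene",[[*(T+a*ux+bb*uy),67.8]])[0]-[340,160]+.5)*20; cv2.circle(b,(int(q[0]),int(q[1])),4,(0,0,255),-1)
S=np.array([542.5,86])
for a,bb in((-12.25,-5.25),(12.25,-5.25),(12.25,5.25),(-12.25,5.25)):
    q=(proj("scene",[[*(S+a*ux+bb*uy),44]])[0]-[340,160]+.5)*20; cv2.circle(b,(int(q[0]),int(q[1])),4,(255,0,0),-1)
cv2.imwrite("pics/foot4.png",b)
E
```

```text
67.8 [356.50083459 174.95312648] [375.50667672 283.12501182]
70.8 [356.57453694 174.06476784] [376.0962955  276.01814274]
73.8 [356.64846016 173.17374695] [376.68768126 268.88997558]
89.8 [357.04648896 168.37617482] [379.87191168 230.50939858]
-11 -4 [345.49676861 275.59174712]
-11 4 [359.99982358 267.95853655]
11 -4 [391.24986267 298.52263234]
11 4 [405.73058116 290.71199514]
dpx per mm ux, uy [2.61209819 1.30438594] [ 2.25314399 -1.20041206]
```

View pics/foot4.png

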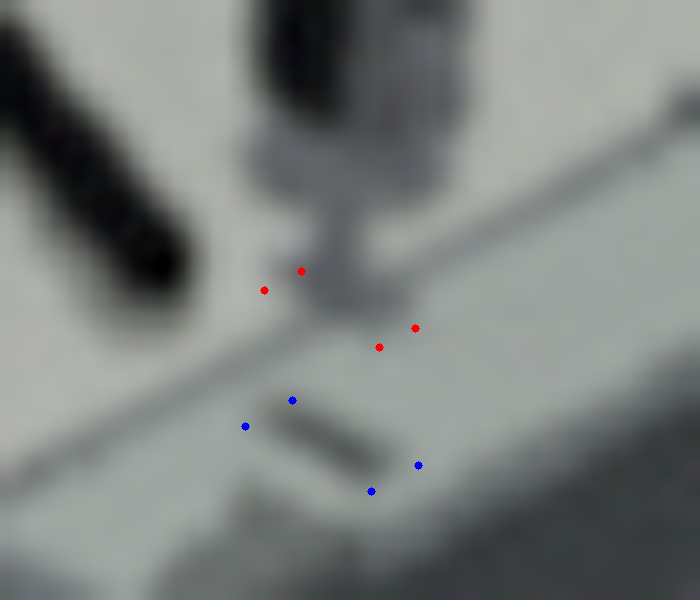

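Request:
{"op": "arm_command", "data": {"motion": [[-1,-0.04,0.12,-1,0],[-1,0,0,-1,0],[-1,0,0,0,0],[-1,0,0,0,0]]}}

```text
time: 6.82
ee_pos: [542.4, 87.3, 89.2]
orientation: [0.022, 1.0, -0.0, -0.0]
force: [0.2, -0.2, 0.1]
finger_gap: 0.083
```

```bash
python3 look.py 5; python3 - <<'E'
from h import *
p=cv2.imread("pics/scene5f.png"); b=cv2.resize(p[160:195,335:380],None,fx=16,fy=16,interpolation=cv2.INTER_CUBIC); cv2.imwrite("pics/foot5.png",b)
E
```

```text
6.825 [542.4   87.32  89.2 ] [ 0.16 -0.19  0.1 ] [ 0.    0.06 -0.01] (np.float64(87.48627554907006), array([-2.38041315e-04, -1.35363217e-04, -9.99999963e-01]))
```

View pics/foot5.png

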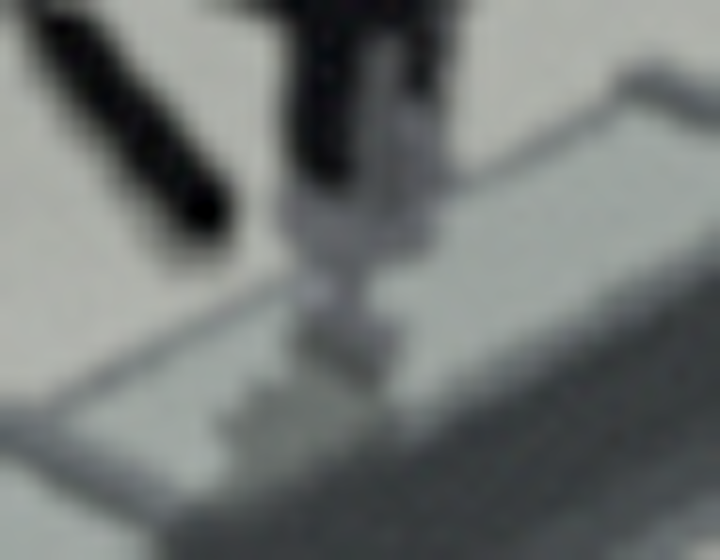

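Request:
{"op": "arm_command", "data": {"motion": [[-1,0,-0.08,-0.1,0],[-1,0,0,-0.1,0],[-1,0,0,-0.1,0],[-1,0,0,-0.1,0],[-1,0,0,0,0]]}}

```text
time: 7.55
ee_pos: [542.4, 86.6, 85.2]
orientation: [0.022, 1.0, -0.0, -0.0]
force: [-0.1, -0.6, -0.7]
finger_gap: 0.077
```

Request:
{"op": "arm_command", "data": {"motion": [[-1,0,0,-0.1,0],[-1,0,0,-0.1,0],[-1,0,0,0,0]]}}

```text
time: 7.92
ee_pos: [542.4, 86.6, 83.2]
orientation: [0.022, 1.0, -0.0, -0.0]
force: [-0.1, -0.4, -0.9]
finger_gap: 0.077
```

Request:
{"op": "arm_command", "data": {"motion": [[-1,0,0,-0.1,0],[-1,0,0,-0.1,0],[-1,0,0,-0.1,0],[-1,0,0,0,0]]}}

```text
time: 8.43
ee_pos: [542.4, 86.6, 80.2]
orientation: [0.022, 1.0, -0.0, -0.0]
force: [1.2, 0.8, -0.0]
finger_gap: 0.073
```

Request:
{"op": "arm_command", "data": {"motion": [[-1,0,0,-0.1,0],[-1,0,0,-0.1,0],[-1,0,0,0,0]]}}

```text
time: 8.8
ee_pos: [542.4, 86.6, 78.2]
orientation: [0.022, 1.0, -0.0, -0.0]
force: [0.3, 0.3, -0.8]
finger_gap: 0.08
```

Request:
{"op": "arm_command", "data": {"motion": [[-1,0,0,-0.05,0],[-1,0,0,-0.05,0],[-1,0,0,0,0]]}}

```text
time: 9.18
ee_pos: [542.5, 86.6, 77.5]
orientation: [0.022, 1.0, 0.0, 0.0]
force: [-0.8, 0.5, 2.8]
finger_gap: 0.074
```

Request:
{"op": "arm_command", "data": {"motion": [[-1,0.004,0.1,0,0],[-1,0.005,0.1,0,0],[-1,0.004,0.1,0,0],[-1,0.005,0.1,0,0]]}}

```text
time: 9.68
ee_pos: [542.8, 89.7, 77.5]
orientation: [0.022, 1.0, -0.0, 0.0]
force: [-0.7, -5.4, 5.0]
finger_gap: 0.077
```

```bash
python3 - <<'E'
from h import *
g=cv2.cvtColor(cv2.imread("pics/top0.png"),cv2.COLOR_BGR2GRAY).astype(float)
print(plane("top",[[194.7,200],[280.8,200]],48)[:,1]); # straps
print(plane("top",[[200.5,219],[279.6,219]],3)[:,1]) # foot plate ends
E
```

```text
[210.10399652   9.10636276]
[209.18554693  16.61110018]
```

Request:
{"op": "arm_command", "data": {"motion": [[-1,0.004,0.1,0.01,0],[-1,0.005,0.1,0,0],[-1,0.004,0.1,0,0],[-1,0.005,0.1,0,0]]}}

```text
time: 10.18
ee_pos: [542.9, 94.5, 77.4]
orientation: [0.022, 1.0, -0.0, 0.0]
force: [0.4, -5.3, 4.2]
finger_gap: 0.074
```

Request:
{"op": "arm_command", "data": {"motion": [[-1,0.004,0.08,0,0],[-1,0.004,0.08,0,0],[-1,0.003,0.08,0,0]]}}

```text
time: 10.55
ee_pos: [543.0, 96.9, 77.5]
orientation: [0.022, 1.0, -0.0, 0.0]
force: [0.5, -4.8, 5.2]
finger_gap: 0.079
```

Request:
{"op": "arm_command", "data": {"motion": [[-1,0.004,0.08,0,0],[-1,0.004,0.08,0,0],[-1,0.003,0.08,0,0]]}}

```text
time: 10.92
ee_pos: [543.1, 99.3, 77.4]
orientation: [0.022, 1.0, -0.0, 0.0]
force: [0.8, -5.2, 4.8]
finger_gap: 0.076
```

Request:
{"op": "arm_command", "data": {"motion": [[-1,0.004,0.08,0,0],[-1,0.004,0.08,0,0],[-1,0.003,0.06,0,0]]}}

```text
time: 11.3
ee_pos: [543.2, 101.5, 77.5]
orientation: [0.022, 1.0, -0.0, 0.0]
force: [0.2, -5.7, 5.5]
finger_gap: 0.073
```

Request:
{"op": "arm_command", "data": {"motion": [[-1,0.004,0.08,0,0],[-1,0.004,0.08,0,0]]}}

```text
time: 11.55
ee_pos: [543.3, 103.1, 77.5]
orientation: [0.022, 1.0, -0.0, 0.0]
force: [-0.0, -5.5, 5.0]
finger_gap: 0.078
```

Request:
{"op": "arm_command", "data": {"motion": [[-1,0.004,0.08,0,0],[-1,0.004,0.08,0,0]]}}

```text
time: 11.8
ee_pos: [543.4, 104.7, 77.4]
orientation: [0.022, 1.0, -0.0, 0.0]
force: [-0.0, -4.5, 5.3]
finger_gap: 0.077
```

Request:
{"op": "arm_command", "data": {"motion": [[-1,0.004,0.08,0,0],[-1,0.004,0.08,0,0]]}}

```text
time: 12.05
ee_pos: [543.5, 106.3, 77.5]
orientation: [0.022, 1.0, -0.0, 0.0]
force: [-0.4, -4.9, 5.0]
finger_gap: 0.076
```

Request:
{"op": "arm_command", "data": {"motion": [[-1,0.004,0.08,0,0],[-1,0.004,0.08,0,0]]}}

```text
time: 12.3
ee_pos: [543.5, 107.9, 77.5]
orientation: [0.022, 1.0, -0.0, 0.0]
force: [-0.0, -4.7, 5.8]
finger_gap: 0.075
```

Request:
{"op": "arm_command", "data": {"motion": [[-1,0.004,0.08,0,0],[-1,0.004,0.08,0,0]]}}

```text
time: 12.55
ee_pos: [543.6, 109.5, 77.5]
orientation: [0.022, 1.0, -0.0, 0.0]
force: [0.4, -5.4, 4.8]
finger_gap: 0.077
```

Request:
{"op": "arm_command", "data": {"motion": [[-1,0.004,0.08,0,0],[-1,0.004,0.08,0,0]]}}

```text
time: 12.8
ee_pos: [543.7, 111.1, 77.5]
orientation: [0.022, 1.0, -0.0, 0.0]
force: [0.9, -6.0, 4.9]
finger_gap: 0.073
```

Request:
{"op": "arm_command", "data": {"motion": [[-1,0.004,0.08,0,0],[-1,0.004,0.08,0,0]]}}

```text
time: 13.05
ee_pos: [543.7, 112.7, 77.5]
orientation: [0.022, 1.0, -0.0, 0.0]
force: [0.0, -4.3, 4.7]
finger_gap: 0.074
```

Request:
{"op": "arm_command", "data": {"motion": [[-1,0.004,0.08,0,0],[-1,0.004,0.08,0,0]]}}

```text
time: 13.3
ee_pos: [543.8, 114.2, 77.5]
orientation: [0.022, 1.0, -0.0, 0.0]
force: [-0.5, -5.1, 5.7]
finger_gap: 0.075
```

Request:
{"op": "arm_command", "data": {"motion": [[-1,0.004,0.08,0,0],[-1,0.004,0.08,0,0]]}}

```text
time: 13.55
ee_pos: [543.9, 115.8, 77.5]
orientation: [0.022, 1.0, -0.0, 0.0]
force: [0.5, -5.7, 6.3]
finger_gap: 0.076
```

Request:
{"op": "arm_command", "data": {"motion": [[-1,0.003,0.08,0,0],[-1,0.003,0.08,0,0]]}}

```text
time: 13.8
ee_pos: [544.0, 117.4, 77.5]
orientation: [0.022, 1.0, -0.0, 0.0]
force: [0.4, -4.9, 5.8]
finger_gap: 0.079
```

Request:
{"op": "arm_command", "data": {"motion": [[-1,0.003,0.08,0,0],[-1,0.003,0.08,0,0]]}}

```text
time: 14.05
ee_pos: [544.1, 119.1, 77.5]
orientation: [0.022, 1.0, -0.0, 0.0]
force: [0.5, -5.6, 4.4]
finger_gap: 0.08
```

Request:
{"op": "arm_command", "data": {"motion": [[-1,0.003,0.08,0,0],[-1,0.003,0.08,0,0]]}}

```text
time: 14.3
ee_pos: [544.1, 120.9, 77.4]
orientation: [0.022, 1.0, -0.0, 0.0]
force: [-0.9, -5.2, 5.4]
finger_gap: 0.074
```

Request:
{"op": "arm_command", "data": {"motion": [[-1,0.003,0.08,0,0],[-1,0.003,0.08,0,0]]}}

```text
time: 14.55
ee_pos: [544.1, 122.4, 77.4]
orientation: [0.022, 1.0, -0.0, 0.0]
force: [0.3, -4.3, 5.2]
finger_gap: 0.078
```

Request:
{"op": "arm_command", "data": {"motion": [[-1,0.003,0.08,0,0],[-1,0.003,0.08,0,0]]}}

```text
time: 14.8
ee_pos: [544.2, 124.1, 77.4]
orientation: [0.022, 1.0, -0.0, 0.0]
force: [1.1, -4.4, 4.2]
finger_gap: 0.078
```

Request:
{"op": "arm_command", "data": {"motion": [[-1,0.003,0.08,0,0],[-1,0.003,0.08,0,0]]}}

```text
time: 15.05
ee_pos: [544.1, 126.0, 77.3]
orientation: [0.022, 1.0, 0.0, -0.0]
force: [0.3, -1.6, 0.5]
finger_gap: 0.079
```

Request:
{"op": "arm_command", "data": {"motion": [[-1,0.003,0.08,0,0],[-1,0.003,0.08,0,0]]}}

```text
time: 15.3
ee_pos: [544.0, 127.6, 77.1]
orientation: [0.022, 1.0, 0.0, -0.0]
force: [0.4, -1.7, 0.6]
finger_gap: 0.072
```

Request:
{"op": "arm_command", "data": {"motion": [[-1,0.003,0.08,0,0],[-1,0.003,0.08,0,0]]}}

```text
time: 15.55
ee_pos: [544.0, 128.6, 77.2]
orientation: [0.022, 1.0, -0.0, -0.0]
force: [0.3, -3.4, -2.0]
finger_gap: 0.074
```

Request:
{"op": "arm_command", "data": {"motion": [[-1,0,-0.15,0,0],[-1,0,0,-0.05,0],[-1,0,0,0,0]]}}

```text
time: 15.92
ee_pos: [544.3, 127.6, 76.9]
orientation: [0.022, 1.0, 0.0, -0.0]
force: [0.8, 0.0, -0.1]
finger_gap: 0.074
```

Request:
{"op": "arm_command", "data": {"motion": [[-1,0,0,-0.05,0],[-1,0,0,-0.1,0],[-1,0,0,0,0]]}}

```text
time: 16.3
ee_pos: [544.3, 127.3, 75.3]
orientation: [0.022, 1.0, -0.0, -0.0]
force: [0.1, -0.1, -0.7]
finger_gap: 0.075
```

Request:
{"op": "arm_command", "data": {"motion": [[-1,0,0,-0.1,0],[-1,0,0,-0.1,0],[-1,0,0,0,0]]}}

```text
time: 16.68
ee_pos: [544.2, 127.3, 73.3]
orientation: [0.022, 1.0, -0.0, -0.0]
force: [-0.4, 0.1, 0.1]
finger_gap: 0.073
```

Free at foot ≈ 31.8 mm, so it has dropped through both slots. The plunger should be met at TCP ≈ 71.5, and the flange should meet the bar at about 63.5.

Request:
{"op": "arm_command", "data": {"motion": [[-1,0,0,-0.1,0],[-1,0,0,-0.1,0],[-1,0,0,-0.1,0],[-1,0,0,0,0]]}}

```text
time: 17.18
ee_pos: [544.3, 127.3, 70.5]
orientation: [0.022, 1.0, 0.0, 0.0]
force: [-0.1, 0.4, 2.7]
finger_gap: 0.073
```

Request:
{"op": "arm_command", "data": {"motion": [[-1,0,0,-0.1,0],[-1,0,0,-0.1,0],[-1,0,0,-0.1,0],[-1,0,0,0,0]]}}

```text
time: 17.68
ee_pos: [544.4, 127.3, 67.4]
orientation: [0.022, 1.0, 0.0, 0.0]
force: [-0.0, -0.7, 3.7]
finger_gap: 0.075
```

Request:
{"op": "arm_command", "data": {"motion": [[-1,0,0,-0.1,0],[-1,0,0,-0.1,0],[-1,0,0,-0.1,0],[-1,0,0,0,0]]}}

```text
time: 18.18
ee_pos: [544.3, 127.3, 64.4]
orientation: [0.022, 1.0, -0.0, 0.0]
force: [-0.4, -0.1, 5.2]
finger_gap: 0.075
```

Request:
{"op": "arm_command", "data": {"motion": [[-1,0,0,-0.06,0],[-1,0,0,-0.04,0],[-1,0,0,0,0]]}}

```text
time: 18.55
ee_pos: [544.4, 127.3, 63.5]
orientation: [0.022, 1.0, 0.0, 0.0]
force: [-1.0, -1.2, 5.4]
finger_gap: 0.077
```

Request:
{"op": "arm_command", "data": {"motion": [[-1,0,0,-0.03,0],[-1,0,0,-0.03,0],[-1,0,0,0,0]]}}

```text
time: 18.92
ee_pos: [544.4, 127.3, 63.5]
orientation: [0.022, 1.0, 0.0, 0.0]
force: [-2.7, -0.9, 13.6]
finger_gap: 0.078
```

Request:
{"op": "arm_command", "data": {"motion": [[-1,0,0,0.03,-0.05],[-1,0,0,0,-0.1],[-1,0,0,0,-0.12],[-1,0,0,0,-0.12],[-1,0,0,0,0]]}}

```text
time: 19.55
ee_pos: [545.0, 127.3, 63.5]
orientation: [0.216, 0.976, 0.0, 0.001]
force: [0.5, -0.9, 6.7]
finger_gap: 0.074
```

```bash
python3 look.py 6
```

```text
19.55 [545.04 127.28  63.49] [ 0.51 -0.91  6.66] [-0.12  0.02 -0.02] (np.float64(65.03544887618125), array([ 1.55770344e-03, -1.47757238e-04, -9.99998776e-01]))
```

View pics/scene6.png

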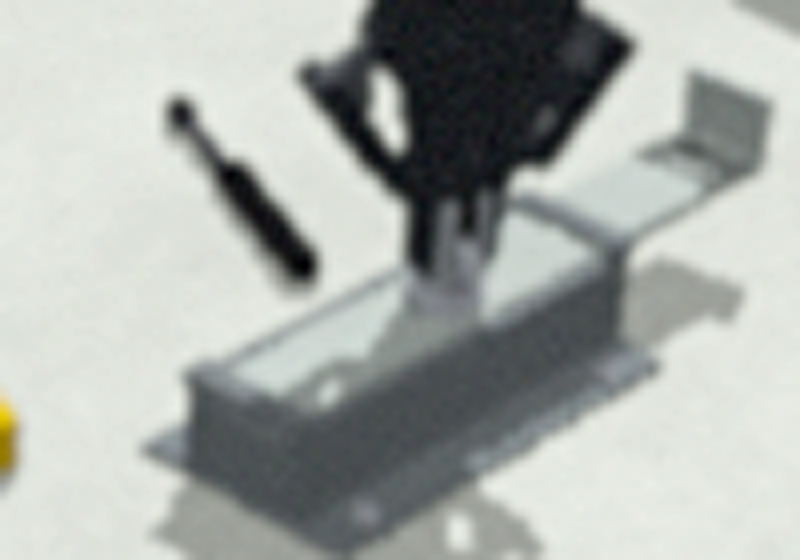

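Request:
{"op": "arm_command", "data": {"motion": [[-1,0,0,0,-0.13],[-1,0,0,0,-0.13],[-1,0,0,0,-0.13],[-1,0,0,0,-0.13],[-1,0,0,0,-0.13],[-1,0,0,0,0]]}}

```text
time: 20.4
ee_pos: [545.0, 127.2, 63.5]
orientation: [0.517, 0.856, 0.0, 0.001]
force: [0.4, 0.2, 7.3]
finger_gap: 0.073
```

Request:
{"op": "arm_command", "data": {"motion": [[-1,0,0,0,-0.13],[-1,0,0,0,-0.13],[-1,0,0,0,-0.13],[-1,0,0,0,-0.14],[-1,0,0,0,0],[-1,0,0,0,0]]}}

```text
time: 21.15
ee_pos: [545.0, 127.2, 63.5]
orientation: [0.722, 0.692, 0.0, 0.001]
force: [-0.4, -0.6, 7.7]
finger_gap: 0.08
```

```bash
python3 look.py 7
```

```text
21.15 [545.   127.2   63.49] [-0.35 -0.6   7.65] [-0.1   0.03 -0.03] (np.float64(-2.4698594523937367), array([ 1.42791239e-03, -1.86705832e-04, -9.99998963e-01]))
```

View pics/scene7.png

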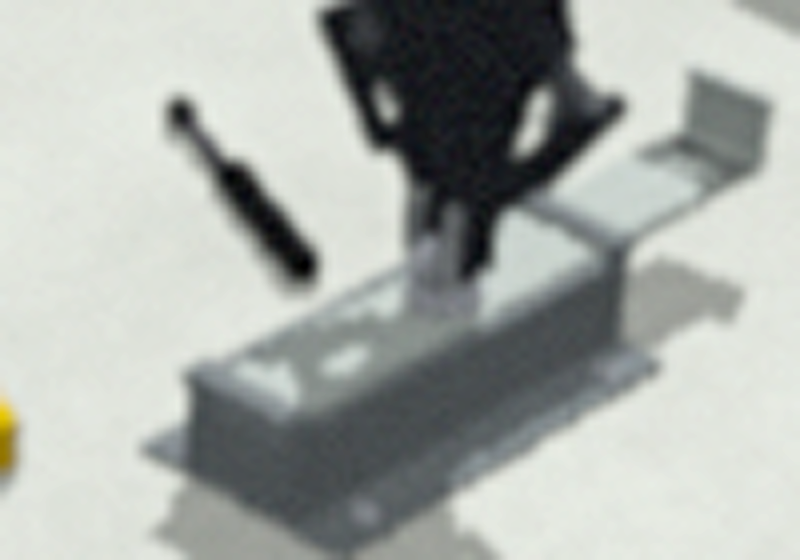

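Request:
{"op": "arm_command", "data": {"motion": [[-1,0,0,0.07,0],[-1,0,0,0.07,0],[-1,0,0,0.04,0],[-1,0,0,0,0]]}}

```text
time: 21.75
ee_pos: [544.8, 127.2, 65.0]
orientation: [0.722, 0.692, 0.0, 0.0]
force: [1.9, -1.1, 4.6]
finger_gap: 0.076
```

Force is still upward, from the plunger alone. Next I release and retreat straight up.

Request:
{"op": "arm_command", "data": {"motion": [[-0.8,0,0,0,0],[-0.5,0,0,0,0],[-0.3,0,0,0,0],[-0.3,0,0,0,0],[-0.3,0,0,0.3,0],[-0.3,0,0,2,0],[-0.3,0,0,4,0],[-0.3,0,0,5,0],[-0.3,0,0,5,0],[-0.3,0,0,0,0]]}}

```text
time: 23.0
ee_pos: [546.1, 127.0, 231.7]
orientation: [0.722, 0.692, 0.003, 0.001]
force: [-0.7, 0.1, -1.1]
finger_gap: 0.351
```

Request:
{"op": "arm_command", "data": {"motion": [[-0.3,-2,-5,1,0],[-0.3,-2,-5,0,0],[-0.3,-2,-5,0,0],[-0.3,-2,-5,0,0],[-0.3,0,-5,0,0],[-0.3,0,-5,0,0],[-0.3,0,0,0,0]]}}

```text
time: 23.88
ee_pos: [463.0, -176.9, 237.9]
orientation: [0.725, 0.689, -0.001, 0.001]
force: [-0.0, 0.6, -0.5]
finger_gap: 0.354
```

```bash
python3 look.py 8; python3 - <<'E'
from h import *
for n,box in(("top",(195,295,160,230)),("scene",(310,410,140,210))):
    d=np.load(f"pics/{n}8.npy");P=cloud(n,d)
    m=(P[...,2]>55)&(P[...,2]<90)&(P[...,1]<170)&(P[...,1]>90)&(abs(P[...,0]-545)<40)&(d>0)
    Q=P[m]; print(n,m.sum(),Q.mean(0),np.percentile(Q[:,2],[50,90,97]),cv2.minAreaRect(Q[:,:2].astype(np.float32)))
E
```

```text
23.875 [ 463.02 -176.88  237.87] [-0.    0.62 -0.49] [ 0.03  0.   -0.  ] (np.float64(-2.8663589105137746), array([-6.93363647e-05, -1.68870504e-03, -9.99998572e-01]))
top 77 [544.55657913 126.3295376   69.86551415] [71.7546582  74.303446   75.30659138] ((544.8916625976562, 126.35789489746094), (34.39360809326172, 8.843210220336914), 89.13580322265625)
scene 59 [545.98863605 123.57752744  66.19627334] [67.43954476 72.79226809 74.41292913] ((544.74267578125, 125.3681640625), (38.7403678894043, 10.366612434387207), 86.96331024169922)
```

View pics/scene8.png

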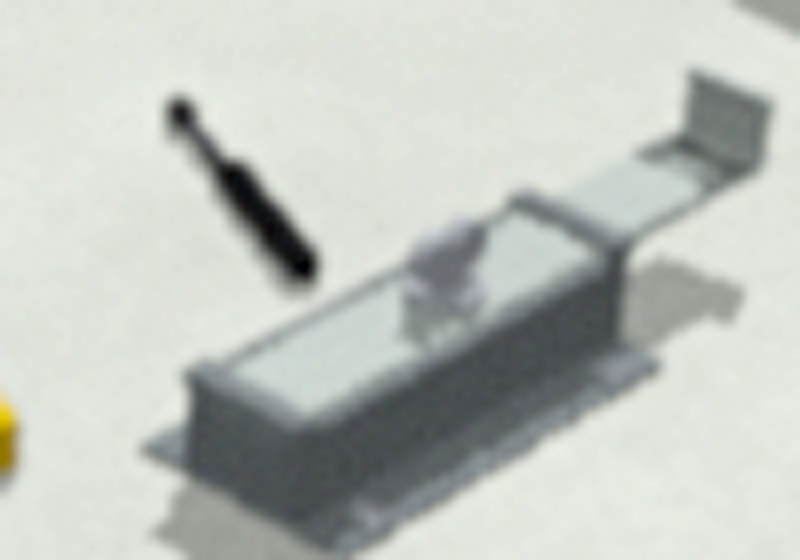

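View pics/top8f.png

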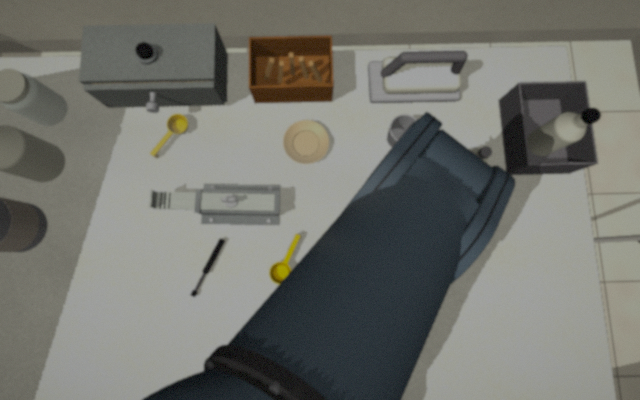

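```bash
python3 -c "
from workcell import arm
print(arm.job_done())"
```

```text
the job is handed in; nothing more can be done
None
```

The thumbscrew is locked in the bracket and the job is handed in at about 24 s of the 64 s allowed; `job_done` reports no verdict.

**What I did:** I took the grey thumbscrew from the seat nearer the robot and put it through the bar's slot onto the latch plate. I then drew the bar out about 40 mm, pressing with roughly 5 N. The upward force fell from about 5 N to under 1 N over the hidden slot; I overshot it by about 1.5 mm, backed up, and the foot went down freely. I pressed until the flange met the bar, where the wrist briefly read 13.6 N. I then eased off slightly, turned it 90° clockwise at about 7 N, let it rise, and released.

**Last checks:**
- **Lock height:** The wing top measured about 74–75 mm above the counter. Locked should be 74 mm; a screw popped back up would stand at about 80 mm.
- **Wing direction:** It lies along the bar. The two cameras gave 89.1° and 87.0°, against the bar's 87.4°.
- **Other things:** What the last pictures show is where it was, including the saucer, probe and both scoops. The arm hid the block, pin, cup and red look-alikes in the top view, so I did not recheck those after retreating. The pin and the two look-alikes beside the block were in place when the screw was lifted out.
- **Disagreement:** The commanded and measured tool positions differed by up to 5 mm at the first approach. I corrected this before gripping.

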